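# Clear the broken rack pieces into the bench bin

### The arm

A 6-joint arm with a two-finger parallel gripper is mounted at the origin on a cart in front of the work surface, level with it; the furniture and walls round the work are solid. World frame = base frame: x ahead of the robot, y to its left, z up, the work surface at z = 0. Lengths are in mm, angles in rad, forces in N, time in s.
With the tool pointing down it reaches from about 250 to 725 mm from the base axis. Payload 9.7 kg.
Tool frame: the origin (TCP) lies at the very end of the fingers, on their centre line; the grasp point (between the pads) lies 19 mm behind it; z points along the fingers, y is the line along which they close (so a half turn about z gives the same grasp; the last joint's range is limited). The gripper opens to 85 mm and grips with 20 to 120 N. Pads are 22 mm wide; open, the fingers measure 114 mm over their backs; the gripper's body (76 mm by 85 mm) begins 54 mm behind the grasp point. The pads swing forward as they close: fully open they stand 13 mm farther back than shut.
Start: joints at [1.3, 0.087, 0.176, 1.66, 0, 1.571], TCP at [147.124, 529.954, 231.284] pointing down, gripper open.
Joint ranges: [-3.13, 3.13], [-0.85, 1.81], [-1.15, 1.24], [-2.2, 2.28], [-1.44, 1.52], [-3.14, 3.14]. Speed limits (rad/s): [2.22, 2.22, 2.57, 3.14, 3.14, 3.14].

### API

Orientations are given as a 3x3 rotation matrix whose columns are the frame's x, y, z axes.
In Python, from station import bot, eyes, nets gives the robot as it stands.
- The arm moves only by the shell command python3 -m creep 'ROWS' [OPENING]. ROWS is text: rows parted by semicolons, each of 4 numbers parted by spaces: the shift along the tool's x, y, z in units of 40 mm (1.0 is 40 mm), then the turn about the tool's z in units of 10 degrees (1.0 is 10 degrees). In form: x y z spin; .... A call has 1 to 8 rows; each row shifts and turns the commanded pose from where the row before left it, along the tool's axes as they then stand; what a row does not reach is not made up. A row lasts 1/8 s, in which the tool goes at most 62.5 mm and 10.7 degrees, less where a joint would pass 70% of its speed; a pose out of reach is approached as far as the arm can. A call is refused whole if a number of a shift passes 1 or a number of a turn 1, either way. A call with a gripper value outside its range is refused whole. OPENING is the opening, from -1 (shut) to 1 (fully open), set as the call begins (- or left out, the last holds). The fingers move at their own pace and stop on an object; the grip force is fixed at half the most. Time passes only in rows, so rows that do not move let the fingers close. It gives the time, the measured TCP pose, the force, the opening and the grip force at its end, in the units of the state.
- bot.get_state(): the state, without advancing time (a new reading comes with each control period).
- eyes.snapshot(name): name is "scene" or "top" or "wrist"; returns the picture (420x560x3 uint8, blue, green, red); there is no depth.
- eyes.camera_info(name): a dict with "camera_matrix" (3x3 intrinsics, pixels), "D" ([k1, k2, p1, p2, k3] as OpenCV has them; the pictures are not rectified), "rvec" (rotation vector, rad) and "tvec" (3), from world to camera coordinates, as OpenCV has them. Camera axes: x right, y down, z forward; pixel columns grow to the right and rows downward; lengths in mm; the calibration is good to about 2 mm. A picture is of the moment at which its call begins: read the wrist's pose just before it. camera_info takes no time and is no camera call; for the wrist camera it gives the pose at the moment of the call.
- bot.job_done(): hands the job in; it is judged then, once.
Trained networks look in the newest picture that a camera, given by its name, has taken for a name from the list of things; names that differ only in an ending like _2 or _b are one class to them, and where a whole thing is asked for, a point or a joint stands for the part that bears it (a point fixed in the world has none). Each returns a list of dicts, best first, with "score" (0 to 1); they miss things now and then, are a little off and sometimes report something else, mostly with a low value. They report only what shows in the picture. A call takes as long as a camera call. They do not tell look-alikes from the thing itself.
- nets.boxes_of(name, camera): "at" ([x, y, z] in mm, in world coordinates, good to about 4 mm: the middle of the surface that is visible of it).
- nets.outline_of(name, camera): "pixels" (420x560 bool, what is visible of it).
- nets.place_of(name, camera): "at" ([x, y, z] in mm, in world coordinates, good to about 4 mm: a listed point, or the origin of a listed thing).
The state is a dict: "time": time; "joint_positions": joint angles; "qvel": joint speeds; "joint_torque": joint torques, N m; "tcp_pos": TCP position; "ee_rot": TCP orientation; "ft_force": force on the tool from outside, world axes, zero at the start; "moment": the same for the moment, N m; "grip_width": finger opening in mm; "grasp_force": force on a finger pad.
Only numpy, scipy, OpenCV 4.12 (cv2) and the standard library are available. Lean on these libraries where they do the work, as an engineer would, in place of code of your own. Each camera call takes 0.05 s, during which the arm holds its last target. There are 200 camera calls.

### The job

A wooden vial rack has broken on the bench. Put its two broken wooden pieces into the round grey waste bin, without knocking the bin over, and leave the sound vial rack where it stands.

Things in the scene. Friction and masses are not known exactly. Their poses are not given: they have to be found in the camera images.
- block_end: Broken-off end of a light wooden vial rack: a chunk 50 long (own x) x 36 wide (own y) x 32 mm high (own z) with one 23 mm hole open at the top and a splintered end at +x. It lies flat on the worktop (z = 0), 45 g or so. Origin: centre of its underside. Grasp across its width, own y, where the two flat sides are parallel.
- splinter: Split length of the same light wood, without a hole: about 56 long (own x) x 28 wide (own y) x 26 mm high at the middle, 24 and 21 mm at the sides, with stepped ends. It lies flat on the worktop, 30 g or so. Origin: centre of its underside. Grasp across its width, own y, near the middle.
- bin: Open round grey plastic waste bin standing loose on the worktop, 0.6 kg: 100 mm high, rim 187 mm across outside; inside 160 mm across at the floor and 174 mm at the mouth, floor 5 mm thick. Origin: centre of its underside, z up.
- rack: The sound wooden vial rack, 68 (own x) x 136 (own y) x 32 mm, eight holes, two glass vials in it standing up to about 62 mm. It stays where it is. Origin: centre of its underside.
Not all that is in view belongs to the job. Leave any blue look-alike of the splinter alone.

How it is judged (in metres and radians):
At the end, for the whole second after the job is handed in: Both broken wooden pieces lie at rest inside the bin (origin within 83 mm of its axis, above its underside and less than 85 mm above it), the bin stands upright (within 0.1 rad) and the sound rack is within 20 mm of where it stood (horizontal distance between each of block_end, splinter and bin below 0.083 m and z of block_end in the frame of bin between 0 and 0.085 m and linear speed of each of block_end, splinter below 0.03 m/s and z of splinter in the frame of bin between 0 and 0.085 m and angle between bin's own z axis and vertical below 0.1 rad and distance of rack from where it was at the start of the episode below 0.02 m); the robot touches nothing.
It fails at once if the bin is knocked over (tilted more than 0.5 rad) (angle between bin's own z axis and vertical above 0.5 rad).
It fails at once if the sound rack is moved more than 20 mm (distance of rack from where it was at the start of the episode above 0.02 m).
It also fails if it takes over 51 s, if anything falls off the work surface, if the arm or the gripper's body presses on something with over 40 N, if the wrist force passes 120 N, or if a joint passes its speed limit or range.

## Working session

There is one attempt and no reset: what is moved stays moved. The work goes in short steps, Python scripts to look and compute and a shell command to move; the robot and the scene stay as the last step left them, time stands still between calls to the robot, and variables do not carry over. Pictures are saved under pics/ and viewed, at most 10 in all, crops included, and the job is handed in when it is done.

```bash
mkdir -p pics; ls
python3 - <<'E'
from station import bot,eyes,nets
import cv2,numpy as np
s=bot.get_state();print(s['time'],s['tcp_pos'],np.round(s['ee_rot'],3).tolist(),s['grip_width'])
a=eyes.snapshot('top');
b=eyes.snapshot('scene')
cv2.imwrite('pics/top.png',a);cv2.imwrite('pics/scene.png',b)
for c in('top','scene'):
  for n in('block_end','splinter','bin','rack'):
    for d in nets.place_of(n,c)[:4]:print(c,n,np.round(d['at']),round(d['score'],2))
E
```

```text
pics
0.0 [147.04949029 529.73218944 230.56140059] [[-0.964, 0.268, -0.0], [0.268, 0.964, -0.001], [0.0, -0.001, -1.0]] 85.44884423701154
top block_end [621. -23.   1.] 0.77
top splinter [ 274. -335.   -0.] 0.62
top splinter [475. -19.   1.] 0.59
top bin [ 465. -387.   -3.] 0.97
top rack [ 651. -396.   -2.] 0.66
scene block_end [620. -23.  -0.] 0.83
scene splinter [476. -21.   1.] 0.64
scene splinter [ 274. -335.    1.] 0.61
scene bin [ 465. -390.   -2.] 0.91
scene rack [ 653. -394.   -0.] 0.57
```

View pics/top.png

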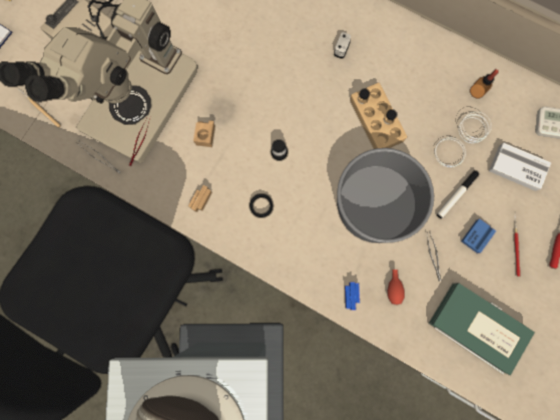

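View pics/scene.png

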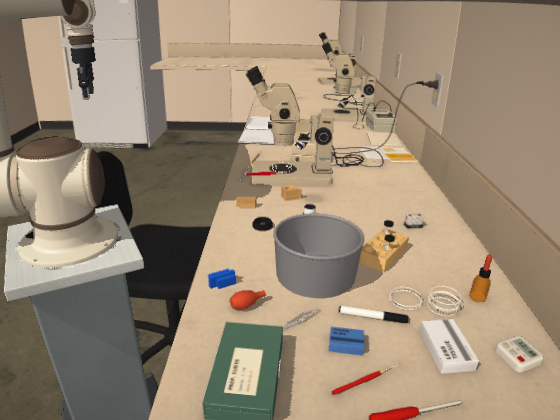

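The top view shows the light-wood splinter at (200,197), the block end with its hole at (204,132), the bin at (385,195) and the rack at (378,115). Candidates for the splinter are the wood piece at (200,197), the blue look-alike at (352,295), the blue box at (478,236) and the forceps at (140,140). I choose the wood piece at (200,197), and will check the choice in a close crop.

```bash
cat > h.py <<'E'
from station import bot,eyes,nets
import cv2,numpy as np
def cam(c):
    i=eyes.camera_info(c);R=cv2.Rodrigues(np.array(i['rvec'],float))[0];return np.array(i['camera_matrix']),np.array(i['D']),R,np.array(i['tvec'],float).ravel()
def rays(px,C):
    K,D,R,t=C;p=cv2.undistortPoints(np.array(px,float).reshape(-1,1,2),K,D).reshape(-1,2)
    return -R.T@t,np.c_[p,np.ones(len(p))]@R
def toz(px,C,z):
    o,d=rays(px,C);return o+d*((z-o[2])/d[:,2])[:,None]
def meet(p1,C1,p2,C2):
    o1,d1=rays(p1,C1);o2,d2=rays(p2,C2);A=np.c_[d1[0],-d2[0]]
    s=np.linalg.lstsq(A,o2-o1,rcond=None)[0];a=o1+s[0]*d1[0];b=o2+s[1]*d2[0];return (a+b)/2,np.linalg.norm(a-b)
def rect(mask,C,z):
    ct=max(cv2.findContours(mask.astype('uint8'),0,1)[0],key=cv2.contourArea).reshape(-1,2)
    P=toz(ct,C,z)[:,:2];(c,wh,a)=cv2.minAreaRect(P.astype('float32'))
    if wh[0]<wh[1]:wh=wh[::-1];a+=90
    return np.round(c,1),np.round(wh,1),round((a+90)%180-90,1),ct.mean(0).round()   # centre, size, angle of long axis from world x
E
python3 - <<'E'
from h import *
a=eyes.snapshot('top');C=cam('top')
for n,z in(('block_end',32),('splinter',24)):
    for d in nets.outline_of(n,'top')[:3]:print(n,round(d['score'],2),*rect(d['pixels'],C,z))
cv2.imwrite('pics/crop.png',cv2.resize(a[100:225,150:310],None,fx=4.5,fy=4.5,interpolation=cv2.INTER_CUBIC))
print(bot.get_state()['time'])
i=cam('wrist');s=bot.get_state();print('camoff in tool',s['ee_rot'].T@(-i[2].T@i[3]-s['tcp_pos']),(s['ee_rot'].T@i[2][2]),i[0])
E
```

```text
block_end 0.88 [614.7 -28.4] [59.7 44.6] -0.4 [205. 133.]
splinter 0.85 [ 275.5 -332.2] [53.3 28.2] -1.8 [352. 295.]
splinter 0.81 [477.2 -21.5] [55.1 31.3] -25.1 [200. 198.]
0.65
camoff in tool [  81.08004653    1.00421886 -142.7893916 ] [-3.20310143e-01 -8.31112563e-04  9.47312367e-01] [[306.54581435   0.         278.37341519]
 [  0.         306.54581435 206.47726758]
 [  0.           0.           1.        ]]
```

View pics/crop.png

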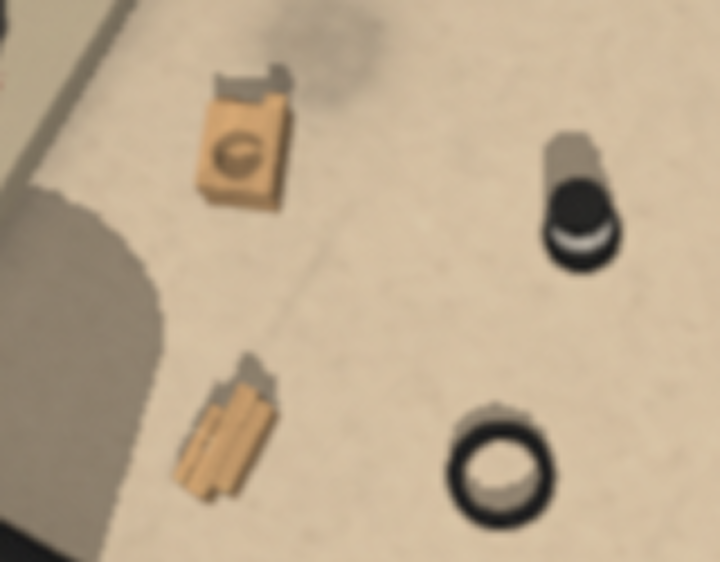

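The crop confirms the choice: the solid stepped wooden splinter is at (230,440), with its long axis about -25° in the world. The block end with its hole is at (245,150), lying nearly along world x. I move above the splinter.

```bash
python3 -m creep '-1 -0.97 0 0;-1 -0.97 0 0;-1 -0.97 0 0;-1 -0.97 0 0;-1 -0.97 0 0;-1 -0.97 0 0;-1 -0.97 0 0;-1 -0.97 0 0' 1; python3 -m creep '-1 -0.95 0 0;-1 -0.95 0 0;-1 -0.95 0.4 0;-0.4 -0.4 0.8 0;0 0 0.8 0.95;0 0 0 0;0 0 0 0'
cat > look.py <<'E'
from h import *
import sys
n,z=sys.argv[1],float(sys.argv[2])
s=bot.get_state();C=cam('wrist');a=eyes.snapshot('wrist');cv2.imwrite(f'pics/w{s["time"]:.2f}.png',a)
T=cam('top');eyes.snapshot('top')
print(s['time'],s['tcp_pos'].round(1),'tool y ang',np.degrees(np.arctan2(s['ee_rot'][1,1],s['ee_rot'][0,1])).round(1),s['grip_width'])
W=[(d['score'],d['at']) for d in nets.place_of(n,'wrist')];print(W[:3])
for d in nets.outline_of(n,'wrist')[:2]:
    r=rect(d['pixels'],C,z);print('w',round(d['score'],2),*r)
    for e in nets.outline_of(n,'top')[:2]:
        q=rect(e['pixels'],T,z);print('  t',*q,'meet',meet(r[3],C,q[3],T))
    R=s['ee_rot'];v=R.T@(np.r_[r[0],0]-s['tcp_pos']);print('  shift units',(v/40).round(2))
E
python3 look.py splinter 24; ls pics
```

```text
time: 1.65
tcp_pos: [373.1, 143.6, 231.6]
ee_rot: [[-0.964, 0.267, 0.001], [0.267, 0.964, 0.0], [-0.001, 0.001, -1.0]]
ft_force: [-0.0, 0.6, -0.7]
grip_width: 85.1
grasp_force: 0.0
time: 2.52
tcp_pos: [469.0, -16.1, 152.7]
ee_rot: [[-0.908, 0.419, 0.001], [0.419, 0.908, 0.0], [-0.001, 0.001, -1.0]]
ft_force: [0.3, -0.2, 1.6]
grip_width: 85.5
grasp_force: 0.0
2.525 [469.  -16.1 152.7] tool y ang 65.2 85.52519124111073
[(0.95, [476.2, -19.1, -0.9])]
w 0.58 [475.9 -16.4] [60.8 27.5] -27.1 [280. 201.]
  t [ 275.4 -332.3] [53.5 28.2] -1.5 [352. 295.] meet (array([286.51454368, -90.72058561, 680.21243974]), np.float64(316.4737423666429))
  t [464.2 -15.2] [33.2 25.1] 60.6 [197. 204.] meet (array([466.33714982, -15.77200791,  37.19158426]), np.float64(9.570355694570663))
  shift units [-0.15  0.06  3.82]
crop.png
scene.png
top.png
w2.52.png
```

View pics/w2.52.png

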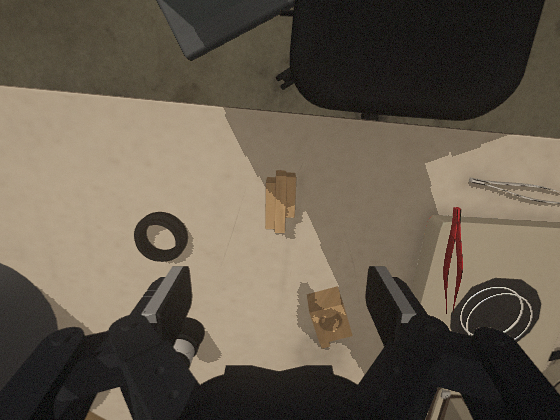

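The wrist view shows the splinter at (281,202), aligned with the tool's x, and the block end at (328,318). The views agree on the splinter at about (476,-19). I check its height and descend.

```bash
python3 -c "
from h import *
print(meet((281,202),cam('wrist'),(200,198),cam('top')))"
python3 -m creep '-0.19 0 0.8 0;0 0 0.9 0;0 0 0.9 0;0 0 0.6 0;0 0 0.4 0;0 0 0 0;0 0 0 0'; python3 -m creep '0 0 0 0;0 0 0 0;0 0 0 0;0 0 0 0;0 0 0 0;0 0 0 0' -1
```

```text
(array([480.25798243, -17.71569223,   8.71849019]), np.float64(1.0918606555687365))
time: 3.65
tcp_pos: [476.3, -19.6, 8.4]
ee_rot: [[-0.906, 0.423, 0.002], [0.423, 0.906, -0.0], [-0.001, 0.001, -1.0]]
ft_force: [0.0, 0.1, 0.2]
grip_width: 85.3
grasp_force: 0.0
time: 4.4
tcp_pos: [475.9, -19.6, 7.8]
ee_rot: [[-0.906, 0.423, 0.001], [0.423, 0.906, -0.0], [-0.001, 0.0, -1.0]]
ft_force: [-0.4, -0.2, 5.2]
grip_width: 26.6
grasp_force: 60.2
```

```bash
python3 -m creep '0 0 -0.6 0;0 0 -1 0;0 0 -1 0;0 0 -1 0;-0.32 -0.94 -0.2 0;-0.32 -0.94 0 0;-0.32 -0.94 0 0;-0.32 -0.94 0 0'; python3 -m creep '-0.32 -0.94 0 0;-0.32 -0.94 0 0;-0.32 -0.94 0 0;-0.32 -0.94 0 0;-0.3 -0.9 0 0;0 0 0 0;0 0 0 0'
python3 - <<'E'
from h import *
s=bot.get_state();c=cam('wrist')
cv2.imwrite('pics/w2.png',np.hstack([eyes.snapshot('wrist')]))
eyes.snapshot('top');eyes.snapshot('scene')
for k in('wrist','top','scene'):
  print(k,[(round(d['score'],2),np.round(d['at'])) for d in nets.place_of('bin',k)[:2]])
E
```

```text
time: 5.4
tcp_pos: [458.0, -178.7, 159.0]
ee_rot: [[-0.906, 0.423, -0.0], [0.423, 0.906, 0.0], [0.0, 0.0, -1.0]]
ft_force: [0.7, 0.0, -0.3]
grip_width: 26.5
grasp_force: 59.4
time: 6.28
tcp_pos: [436.7, -372.9, 158.8]
ee_rot: [[-0.906, 0.423, -0.001], [0.423, 0.906, 0.001], [0.001, 0.0, -1.0]]
ft_force: [0.1, 0.5, -0.3]
grip_width: 26.5
grasp_force: 59.4
wrist [(0.66, array([ 467., -385.,    1.]))]
top []
scene [(0.79, array([ 465., -389.,   -1.]))]
```

View pics/w2.png

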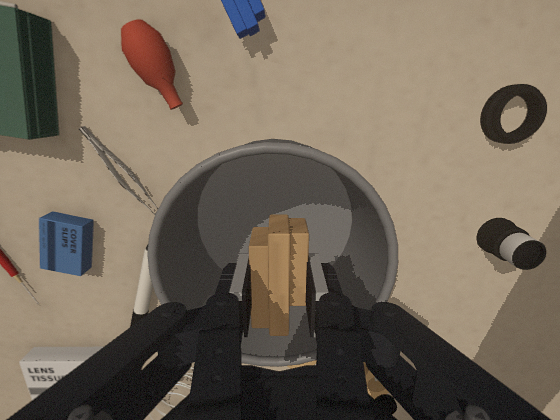

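The splinter is held at (280,275), over the bin, whose mouth is centred at about (272,255). I lower and release it.

```bash
python3 -m creep '0 0 0.8 0;0 0 0.8 0;0 0 0.7 0;0 0 0.4 0;0 0 0 0;0 0 0 0'; python3 -m creep '0 0 0 0;0 0 0 0;0 0 0 0;0 0 0 0;0 0 -0.5 0;0 0 -1 0;0 0 -1 0;0 0 -0.4 0' 1
```

```text
time: 7.32
tcp_pos: [437.4, -373.5, 52.6]
ee_rot: [[-0.906, 0.423, 0.001], [0.423, 0.906, -0.001], [-0.002, -0.0, -1.0]]
ft_force: [0.3, 0.4, 1.1]
grip_width: 26.5
grasp_force: 59.4
time: 8.32
tcp_pos: [437.4, -373.7, 169.8]
ee_rot: [[-0.906, 0.423, 0.002], [0.423, 0.906, -0.002], [-0.003, -0.001, -1.0]]
ft_force: [0.5, 0.7, -0.6]
grip_width: 85.2
grasp_force: 0.0
```

```bash
python3 -m creep '0 1 0 0;0 1 0 0;0 1 0 0;0 1 0 0;0 1 0 0;0 1 0 0;0 1 0 0;0 1 0 0'; python3 -m creep '-0.2 1 0 0;0 0.7 0 0;0 0 0.2 -0.8;0 0 0.2 -0.8;0 0 0 -0.6;0 0 0 0;0 0 0 0'; python3 look.py block_end 32; cp $(ls -t pics/w*.png|head -1) pics/wb.png
```

```text
time: 9.32
tcp_pos: [572.3, -81.9, 166.3]
ee_rot: [[-0.906, 0.423, -0.001], [0.423, 0.906, 0.0], [0.001, -0.0, -1.0]]
ft_force: [0.1, -0.4, 0.4]
grip_width: 85.3
grasp_force: 0.0
time: 10.2
tcp_pos: [608.1, -25.0, 150.9]
ee_rot: [[-0.998, 0.055, -0.0], [0.055, 0.998, 0.0], [0.0, -0.0, -1.0]]
ft_force: [-0.6, 0.2, 0.9]
grip_width: 85.3
grasp_force: 0.0
10.2 [608.1 -25.  150.9] tool y ang 86.8 85.27153059436928
[(0.86, [621.5, -26.5, -2.7])]
```

View pics/wb.png

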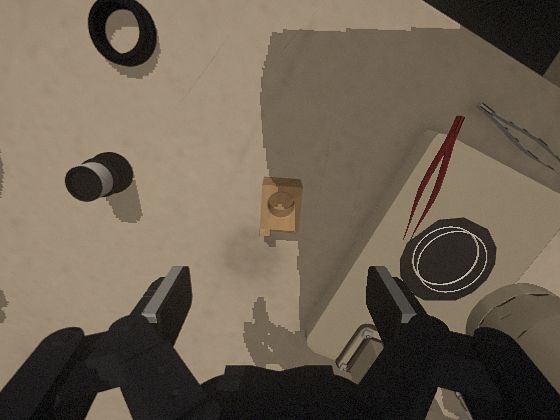

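The wrist view shows the block end at (281,207), nearly aligned with the tool, and the microscope base edge at about x=380, which leaves room for the right finger. I measure the hole in two views.

```bash
python3 -c "
from h import *
C=cam('wrist');print(meet((281,204),C,(202.9,134.4),cam('top')),toz([(263,178),(302,180),(299,233),(261,236),(281,204)],C,32).round(1).tolist())
"
```

```text
(array([617.19939557, -22.58045318,  19.599958  ]), np.float64(0.9991868837172236)) [[588.9, -37.0, 32.0], [592.5, -2.9, 32.0], [642.9, -7.2, 32.0], [644.0, -42.7, 32.0], [613.6, -22.5, 32.0]]
```

```bash
python3 -m creep '-0.25 0.06 0.8 0.2;0 0 0.9 0;0 0 0.9 0;0 0 0.55 0;0 0 0.4 0;0 0 0 0;0 0 0 0'; python3 -m creep '0 0 0 0;0 0 0 0;0 0 0 0;0 0 0 0;0 0 0 0;0 0 0 0' -1; python3 -m creep '0 0 -0.6 0;0 0 -1 0;0 0 -1 0;0 0 -1 0;0 0 -0.3 0;0 0 0 0'
```

```text
time: 11.28
tcp_pos: [618.9, -23.1, 10.4]
ee_rot: [[-0.996, 0.088, 0.001], [0.088, 0.996, -0.0], [-0.001, 0.0, -1.0]]
ft_force: [0.5, 0.4, 0.3]
grip_width: 85.3
grasp_force: 0.0
time: 12.02
tcp_pos: [618.7, -23.1, 10.0]
ee_rot: [[-0.996, 0.087, 0.001], [0.087, 0.996, -0.0], [-0.001, 0.0, -1.0]]
ft_force: [0.4, 0.5, 4.8]
grip_width: 35.4
grasp_force: 60.5
time: 12.78
tcp_pos: [618.4, -23.1, 165.1]
ee_rot: [[-0.996, 0.087, 0.0], [0.087, 0.996, -0.0], [-0.0, -0.0, -1.0]]
ft_force: [0.6, 1.1, -0.7]
grip_width: 34.6
grasp_force: 59.8
```

```bash
python3 -m creep '0.24 -0.95 0 0;0.24 -0.95 0 0;0.24 -0.95 0 0;0.24 -0.95 0 0;0.24 -0.95 0 0;0.24 -0.95 0 0;0.24 -0.95 0 0;0.24 -0.95 0 0'; python3 -m creep '0.24 -0.95 0 0;0.25 -0.92 0 0;0 0 0 0;0 0 0 0'; python3 -c "
from h import *
cv2.imwrite('pics/w3.png',eyes.snapshot('wrist'))"
```

```text
time: 13.78
tcp_pos: [514.0, -320.0, 162.8]
ee_rot: [[-0.996, 0.087, -0.003], [0.087, 0.996, 0.002], [0.003, 0.001, -1.0]]
ft_force: [-0.3, -0.4, -0.1]
grip_width: 34.7
grasp_force: 59.8
time: 14.28
tcp_pos: [488.8, -391.4, 163.6]
ee_rot: [[-0.996, 0.088, -0.002], [0.088, 0.996, 0.002], [0.002, 0.002, -1.0]]
ft_force: [0.8, -0.2, 0.4]
grip_width: 35.0
grasp_force: 59.8
```

View pics/w3.png

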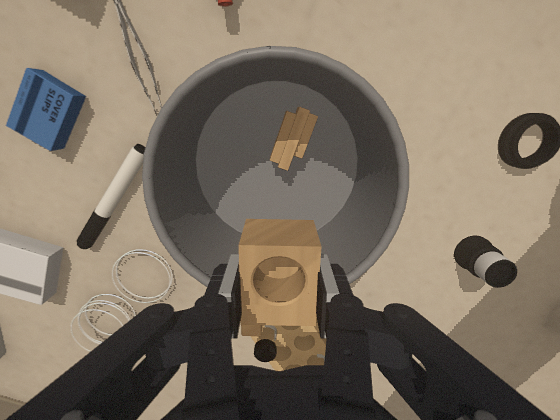

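The splinter lies flat in the bin at (293,138), and the block end is held at (280,275) over the free half. I lower and release it.

```bash
python3 -m creep '0 0 0.8 0;0 0 0.8 0;0 0 0.6 0;0 0 0.4 0;0 0 0 0;0 0 0 0'; python3 -m creep '0 0 0 0;0 0 0 0;0 0 0 0;0 0 0 0;0 0 -0.5 0;0 0 -1 0;0 0 -1 0;0 0 -1 0' 1; python3 -m creep '0.6 0 -0.8 0;0.8 0 0 0;0 0 0 0;0 0 0 0'
python3 -c "
from h import *
cv2.imwrite('pics/w4.png',np.hstack([cv2.resize(eyes.snapshot(k),(400,300)) for k in('wrist','scene')]))
for k,n in(('wrist','bin'),('scene','bin'),('wrist','block_end'),('wrist','splinter'),('scene','rack'),('wrist','rack')):print(k,n,[(round(d['score'],2),np.round(d['at'])) for d in nets.place_of(n,k)[:2]])"
```

```text
time: 15.08
tcp_pos: [489.7, -392.1, 62.4]
ee_rot: [[-0.996, 0.087, 0.001], [0.087, 0.996, -0.001], [-0.001, -0.001, -1.0]]
ft_force: [-1.0, 0.6, -0.1]
grip_width: 35.0
grasp_force: 59.8
time: 16.08
tcp_pos: [489.0, -392.0, 204.3]
ee_rot: [[-0.996, 0.087, 0.001], [0.087, 0.996, -0.001], [-0.001, -0.001, -1.0]]
ft_force: [0.3, 0.2, -0.2]
grip_width: 85.2
grasp_force: 0.0
time: 16.58
tcp_pos: [433.7, -387.2, 234.0]
ee_rot: [[-0.996, 0.088, 0.001], [0.088, 0.996, -0.001], [-0.001, -0.0, -1.0]]
ft_force: [-0.5, -0.6, -0.0]
grip_width: 85.6
grasp_force: 0.0
wrist bin [(0.69, array([ 469., -388.,   -2.]))]
scene bin [(0.9, array([ 466., -391.,   -2.]))]
wrist block_end [(0.84, array([ 488., -395.,    5.]))]
wrist splinter [(0.65, array([ 271., -333.,   -0.]))]
scene rack [(0.61, array([ 649., -392.,   -1.]))]
wrist rack [(0.84, array([ 648., -397.,   -5.]))]
```

View pics/w4.png

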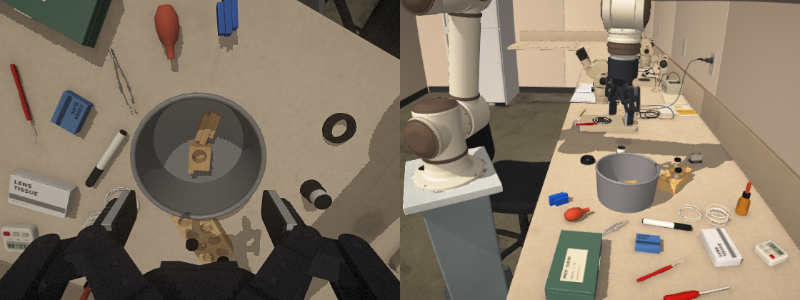

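Both pieces lie in the upright bin: the splinter at (208,128) and the block end at (200,160). The rack is where it stood and the gripper is clear.

```bash
python3 -c "
from station import bot
print(bot.job_done())"
```

```text
the job is handed in; nothing more can be done
None
```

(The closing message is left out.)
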